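# Pop open a touch-latch spice pull-out and draw its tray out

### The arm

A 6-joint arm with a two-finger parallel gripper is mounted at the origin on the work surface. World frame = base frame: x ahead of the robot, y to its left, z up, the work surface at z = 0. Lengths are in m, angles in rad, forces in N, time in s.
With the tool pointing down it reaches from about 0.25 to 0.775 m from the base axis. Payload 4 kg.
Tool frame: the origin (TCP) lies midway between the tips of the shut fingers; the grasp point (between the pads) lies 19 mm behind it (env.tcp_to_grasp is the distance from the TCP to the grasp point, in m); z points along the fingers, x is the direction in which the jaws open and shut, and the axes are right-handed (so a half turn about z gives the same grasp; the last joint's range is limited). The gripper opens to 85 mm and grips with 20 to 120 N. Pads are 22 mm wide; open, the fingers measure 114 mm over their backs; the gripper's body (76 mm by 85 mm) begins 54 mm behind the grasp point. The pads swing forward as they close: fully open they stand 13 mm farther back than shut.
Start: joints at [-1.384, 0.087, 1.371, -0, 1.684, -0.103], TCP at [0.157, -0.527, 0.231] pointing down, gripper open.
Joint ranges: [-3.1, 3.1], [-0.76, 2.03], [0.27, 2.55], [-1.08, 4.22], [0.17, 2.65], [-2.57, 2.57]. Speed limits (rad/s): [2.79, 2.79, 3.14, 3.14, 3.14, 3.14].

### API

Orientations are given as a unit quaternion [x, y, z, w].
In Python, from cell import env gives the robot as it stands.
- The arm moves only by the tool apply_moves, never from a script. Its arguments are lists of equal length, an entry for each row: "hand": the finger opening in m, from 0 to 0.0854; "slide": the shift along the tool's x, y, z in m, a list of three; "dr": the turn, a rotation vector about the tool's x, y, z in degrees, a list of three. A call has 1 to 8 rows; each row shifts and turns the commanded pose from where the row before left it, along the tool's axes as they then stand; what a row does not reach is not made up. A row lasts 1/12 s, in which the tool goes at most 41.7 mm and 7.16 degrees, less where a joint would pass 70% of its speed; a pose out of reach is approached as far as the arm can. A call with a gripper value outside its range is refused whole. The fingers move at their own pace and stop on an object; the grip force is fixed at half the most. Time passes only in rows, so rows that do not move let the fingers close. It gives the time, the measured TCP pose, the force and the opening at its end, in the units of the state.
- env.observe(): the state, without advancing time (a new reading comes with each control period).
- env.read_camera(name): name is "scene" or "top"; returns the picture (384x512x3 uint8, red, green, blue); there is no depth.
- env.camera_model(name): a dict with "fovy" (degrees; the focal length in pixels is half the picture's height over the tangent of half this angle, whatever the lens; pixels are square), "cx", "cy" (the principal point, pixels), "world_from_camera" (4x4, takes a point from camera to world coordinates). Camera axes: x right, y up, looking along -z (the intrinsics and any distortion apply to the point x, -y, -z); pixel columns grow to the right and rows downward; lengths in m; the calibration is good to about 2 mm. A picture is of the moment at which its call begins. camera_model takes no time and is no camera call.
- env.sign_off(): hands the job in, once; it reports no verdict.
Trained networks look in the newest picture that a camera, given by its name, has taken for a name from the list of things; names that differ only in an ending like _2 or _b are one class to them, and where a whole thing is asked for, a point or a joint stands for the part that bears it (a point fixed in the world has none). Each returns a list of dicts, best first, with "conf" (0 to 1); they miss things now and then, are a little off and sometimes report something else, mostly with a low value. They report only what shows in the picture. A call takes as long as a camera call. They do not tell look-alikes from the thing itself.
- env.regions_of(label, camera): "pixels" (384x512 bool, what is visible of it) and "uv" ([column, row] in pixels, amid what is visible of it).
The state is a dict: "time": time; "joint_positions": joint angles; "qvel": joint speeds; "tau": joint torques, N m; "tool_pos": TCP position; "orientation": TCP orientation; "force": force on the tool from outside, world axes, zero at the start; "ft_torque": the same for the moment, N m; "grip_width": finger opening in m.
Only numpy, scipy, OpenCV 4.12 (cv2) and the standard library are available. Lean on these libraries where they do the work, as an engineer would, in place of code of your own. Each camera call takes 0.05 s, during which the arm holds its last target. There are 200 camera calls.

### The job

The spice tray in the dark wooden cupboard has no handle, only a push-to-open catch: with the fingers shut, gently press its front in until the catch lets go, then take the fingers away so that the tray springs ajar by itself. Then reach over the front and, with the fingertips behind it, gently draw the tray out as far as it goes, and leave it there. Pinch and lift nothing, keep everything in the tray standing as it is, leave the white cupboard shut and the things around undisturbed.

Things in the scene. Friction and masses are not known exactly. Their poses are not given: they have to be found in the camera images.
- spice_cupboard: The target: fixed cupboard of dark wood with a clear top, 280 (x, depth) x 190 (y, width) x 150 (z, height) mm. Origin: centre of its underside. Its x axis points into the cupboard, away from its front; the tray slides out along its -x. Its front edge, where the opening is, lies at x = -140.
- spice_press (a point): Middle of the outer surface of the spice tray's upright front, 35 mm below its top edge: a good place to press. Moves with the tray; axes as the cupboard's (x points in, the way to press). The front is flat, without a handle, 188 mm wide, from 4 to 150 mm above the table, its top flush with the cupboard's top.
- spice_edge (a point): Middle of the top edge of the same front, 150 mm above the table; axes as the cupboard's. The front is 18 mm thick (outer board dark, inner board light and 3 mm lower): outer surface 9 mm to -x, inner surface 9 mm to +x of this point. Behind it is free space to 40 mm below the top edge (the tray's things are lower), back to the cupboard's front edge: as wide as the tray stands open.
- spice_tray (a joint): How far the spice tray stands out (m): 0 shut, negative pressed in. It moves in from about 5 N; the catch lets go 4 mm in, firm stop at 7 mm. Once the front is free a spring sends it out to about 0.06 in 1 to 2 s (keep 70 mm clear of the shut front). From there it slides by hand with a few N to a firm stop at 0.14 and stays where left. The catch works once.
- white_tray (a joint): The same sort of tray in the white cupboard beside the dark one, same size: how far it stands out (m), 0 shut. To be left shut.
- white_cupboard: The white cupboard, 280 x 190 x 150 mm, fixed, origin at the centre of its underside. Not to be opened.
- dabba: Octagonal steel tin with lid and brass knob, 80 across, 78 high, loose on the spice tray. Origin: centre of its underside, as for the other things below.
- shaker: Glass salt shaker with steel top, 38 diameter, 68 high, loose on the spice tray.
- pot_white: White ceramic pinch pot, 50 diameter, 32 high, loose on the spice tray.
- pot_blue: Blue ceramic pinch pot, 50 diameter, 32 high, loose on the spice tray.
- spatula: Orange silicone spatula, 210 long, lying loose along the spice tray.
- oil_bottle: Green oil bottle, 60 diameter, 170 high, standing loose on the worktop to one side.
- mug: Blue mug, 80 diameter, 90 high, standing loose on the worktop to one side.
- bowl: White bowl, 130 diameter, 55 high, standing loose on the worktop to one side.
Mind the look-alikes: they are no part of the job. There is more than one size of the oil_bottle; the job needs the largest.

How it is judged:
On the way, in this order (a step that is already met when the one before it is completed fails the run):
1. the front of the spice tray is pressed in (value of joint spice_tray below -0.002 m).
2. let free, the tray has sprung ajar by itself, the fingers off it (value of joint spice_tray between 0.04 and 0.11 m and contact force between the fingers and spice_outer_board below 0.3 N and contact force between the fingers and spice_inner_board below 0.3 N), for 0.2 s.
3. the tray is drawn out (value of joint spice_tray above 0.13 m), for 0.1 s.
At the end, for the whole second after the job is handed in: The spice tray stands out at least 130 of its 140 mm and is still; dabba, shaker, both pots and spatula rest on it, none tilted by 0.2 rad; the white tray is shut; bottle, mug and bowl stand within 30 mm of where they were (value of joint spice_tray above 0.13 m and velocity of joint spice_tray between -0.01 and 0.01 m/s and value of joint white_tray between -0.003 and 0.005 m and angle between each of dabba, shaker, pot_white, pot_blue, spatula, oil_bottle, mug, bowl's own z axis and vertical below 0.2 rad and z of dabba in the frame of spice_cupboard between 0.02 and 0.045 m and z of shaker in the frame of spice_cupboard between 0.02 and 0.045 m and z of pot_white in the frame of spice_cupboard between 0.02 and 0.045 m and z of pot_blue in the frame of spice_cupboard between 0.02 and 0.045 m and z of spatula in the frame of spice_cupboard between 0.02 and 0.045 m and linear speed of each of dabba, shaker, pot_white, pot_blue, spatula below 0.02 m/s and distance of each of oil_bottle, mug, bowl from where it was at the start of the episode below 0.03 m); the robot touches nothing.
It fails at once if the front is rammed, or yanked against its stop, instead of gently pressed and drawn (contact force between the fingers and spice_outer_board above 30 N or contact force between the fingers and spice_inner_board above 30 N).
It fails at once if the white cupboard's tray is opened (value of joint white_tray above 0.01 m).
It fails at once if the front of the spice tray is pinched: gripped by the fingers from both sides at once (contact force between the fingers and spice_outer_board above 2 N and contact force between the fingers and spice_inner_board above 2 N).
It fails at once if something in the tray is lifted, or tipped over (z of any of dabba, shaker, pot_white, pot_blue, spatula in the frame of spice_cupboard above 0.05 m or angle between any of dabba, shaker, pot_white, pot_blue, spatula's own z axis and vertical above 0.5 rad).
It fails at once if the bottle, mug or bowl is shoved, lifted or knocked over (distance of any of oil_bottle, mug, bowl from where it was at the start of the episode above 0.04 m or angle between any of oil_bottle, mug, bowl's own z axis and vertical above 0.5 rad).
It also fails if it takes over 48 s, if anything falls off the work surface, if the arm or the gripper's body presses on something with over 40 N, if the wrist force passes 120 N, or if a joint passes its speed limit or range.

## Working session

There is one attempt and no reset: what is moved stays moved. The work goes in short steps, Python scripts to look and compute and a tool call to move; the robot and the scene stay as the last step left them, time stands still between calls to the robot, and variables do not carry over. Pictures are saved under pics/ and viewed, about 8 in all and at most 12, crops included, and the job is handed in when it is done.

Besides the shell and the picture viewer there is one more tool, called after "Request:" in YAML: its name, and indented under it one key for each argument. apply_moves: Moves the arm, as the interface text tells. Its arguments: {"type":"object","properties":{"hand":{"type":"array"},"slide":{"type":"array"},"dr":{"type":"array"}},"required":["hand","slide","dr"]}

```bash
mkdir -p pics; ls
python3 - <<'E'
from cell import env
import cv2
import numpy as np
for n in("scene","top"):
    im=env.read_camera(n); cv2.imwrite(f"pics/{n}0.png",im[:,:,::-1])
    m=env.camera_model(n); print(n,{k:(np.round(v,4).tolist() if k=="world_from_camera" else v) for k,v in m.items()})
    for l in("spice_cupboard","spice_press","white_cupboard","oil_bottle","mug","bowl","dabba"):
        print(l,[(round(r["conf"],2),np.round(r["uv"]).tolist(),int(r["pixels"].sum())) for r in env.regions_of(l,n)])
print(env.observe())
E
```

```text
pics
scene {'fovy': 56.93852643058536, 'cx': 250.96535984845153, 'cy': 193.3499119331818, 'world_from_camera': [[0.9869, -0.1505, 0.0576, 0.6702], [0.161, 0.9349, -0.3163, -0.3421], [-0.0062, 0.3214, 0.9469, 1.3538], [0.0, 0.0, 0.0, 1.0]]}
spice_cupboard [(0.58, [272.0, 257.0], 5256)]
spice_press [(0.57, [237.0, 253.0], 286)]
white_cupboard [(0.63, [287.0, 184.0], 4972)]
oil_bottle [(0.66, [263.0, 105.0], 330), (0.66, [245.0, 98.0], 173), (0.52, [260.0, 85.0], 190), (0.43, [251.0, 178.0], 223)]
mug [(0.7, [182.0, 334.0], 604)]
bowl [(0.69, [208.0, 108.0], 666)]
dabba []
top {'fovy': 55.004331048680584, 'cx': 259.22556981814733, 'cy': 197.42915394283327, 'world_from_camera': [[-0.02, 0.9902, -0.1385, 0.4303], [-0.9996, -0.0174, 0.02, 0.0663], [0.0174, 0.1388, 0.9902, 1.2191], [0.0, 0.0, 0.0, 1.0]]}
spice_cupboard [(0.77, [318.0, 157.0], 6873)]
spice_press [(0.65, [323.0, 202.0], 653)]
white_cupboard [(0.87, [226.0, 159.0], 6579)]
oil_bottle [(0.87, [121.0, 202.0], 507), (0.71, [90.0, 215.0], 281), (0.63, [111.0, 232.0], 270)]
mug [(0.65, [412.0, 246.0], 858)]
bowl [(0.94, [130.0, 279.0], 1390), (0.31, [228.0, 201.0], 734)]
dabba [(0.5, [230.0, 202.0], 692)]
{'time': 0.8, 'joint_positions': array([-1.38408604e+00,  8.71799780e-02,  1.37064484e+00, -1.41548841e-05,
        1.68362258e+00, -1.03079013e-01]), 'qvel': array([ 1.67797229e-03,  2.68360472e-04,  1.14786890e-03,  1.33115184e-03,
       -1.31672930e-03, -5.47175652e-05]), 'tau': array([ 2.20944894e-03, -3.51668715e+01, -3.13439798e+01,  6.22763332e-05,
        1.21829216e-04,  3.31804003e-06]), 'tool_pos': array([ 0.15716994, -0.52709322,  0.23137985]), 'orientation': array([ 8.01794480e-01, -5.97599871e-01,  4.86956775e-05,  5.43387114e-05]), 'force': array([ 0.54147535, -0.36614028, -0.22576116]), 'ft_torque': array([ 0.04889312, -0.02594048, -0.02644952]), 'grip_width': 0.0854872137316275}
```

View pics/scene0.png

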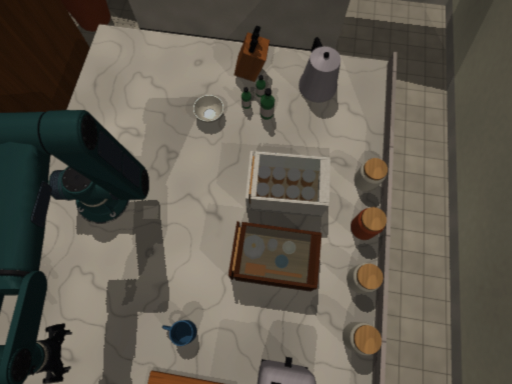

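View pics/top0.png

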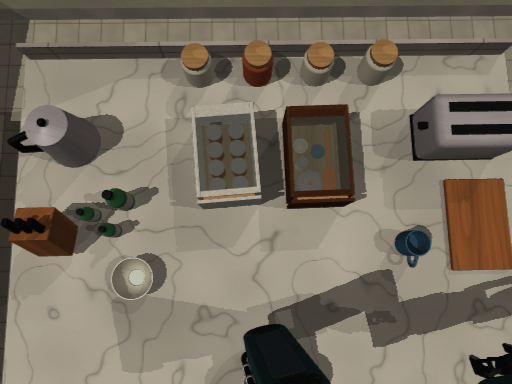

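The dark cupboard shows at about (318,157) in the top view, with its front at row ~205 facing the robot. The white one is beside it at (226,155). Next I'll enlarge the dark one to get its corners.

Run:
```python
import cv2,numpy as np
a=cv2.imread("pics/top0.png")[90:220,270:370]; b=cv2.imread("pics/scene0.png")[212:302,220:332]
a=cv2.resize(a,None,fx=4,fy=4,interpolation=cv2.INTER_CUBIC);b=cv2.resize(b,None,fx=3.5,fy=3.5,interpolation=cv2.INTER_CUBIC)
c=np.zeros((520,800,3),np.uint8);c[:520,:400]=a;c[:b.shape[0],400:400+b.shape[1]]=b
c=cv2.convertScaleAbs(c,alpha=1.8)
for i in range(0,400,40):cv2.putText(c,str(270+i//4),(i,10),0,.35,(0,255,255));cv2.line(c,(i,12),(i,18),(0,255,255))
for j in range(0,520,40):cv2.putText(c,str(90+j//4),(0,j+4),0,.35,(0,255,255))
for i in range(0,392,35):cv2.putText(c,str(220+i*2//7),(400+i,330),0,.35,(0,255,255));cv2.line(c,(400+i,313),(400+i,320),(0,255,255))
for j in range(0,315,35):cv2.putText(c,str(212+j*2//7),(400,j+4),0,.35,(0,255,255))
cv2.imwrite("pics/crop.png",c)
```

```text
(no output)
```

View pics/crop.png

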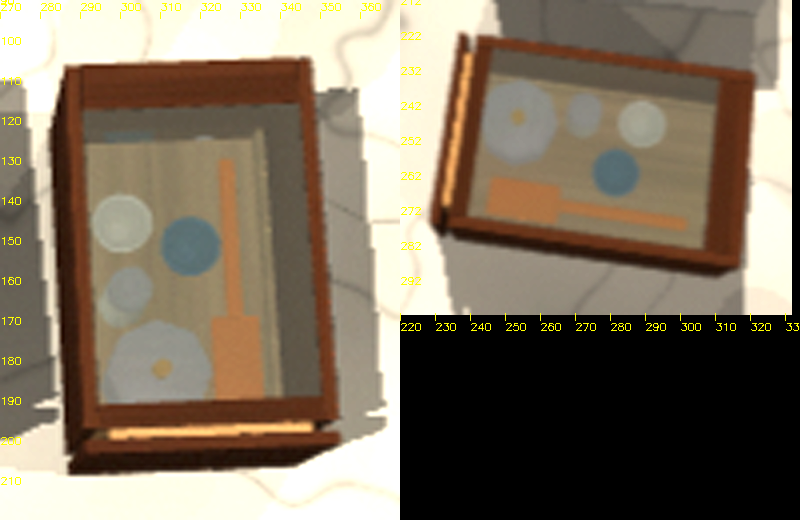

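```bash
cat > h.py <<'E'
import numpy as np
from cell import env
def ray(n,uv):
    m=env.camera_model(n);f=192/np.tan(np.radians(m["fovy"]/2));T=np.array(m["world_from_camera"])
    return T[:3,3],T[:3,:3]@np.array([(uv[0]-m["cx"])/f,-(uv[1]-m["cy"])/f,-1])
def at(n,uv,z):
    o,d=ray(n,uv);return o+d*(z-o[2])/d[2]
def both(u,v):
    o,d=ray("scene",u);p,e=ray("top",v);A=np.c_[d,-e];s=np.linalg.lstsq(A,p-o,rcond=None)[0]
    a,b=o+d*s[0],p+e*s[1];return (a+b)/2,np.linalg.norm(a-b)
def px(n,P):
    m=env.camera_model(n);f=192/np.tan(np.radians(m["fovy"]/2));T=np.array(m["world_from_camera"])
    c=T[:3,:3].T@(np.array(P)-T[:3,3]);return m["cx"]-f*c[0]/c[2],m["cy"]+f*c[1]/c[2]
E
python3 - <<'E'
from h import *
np.set_printoptions(precision=4,suppress=True)
C={"BL":((320.9,232.9),0),"x":0}
S=dict(BL=(242.9+78,232.9),BR=(317,284.5),FL=(242.9,222.6),FR=(234.9,277.1),OL=(237.1,222),OR=(229.1,276.3))
Tp=dict(BL=(287,106.7),BR=(347.5,104.5),FL=(292.3,197),FR=(353.7,194.7),OL=(291.5,202.5),OR=(354.7,199.5))
for k in S: print(k,at("scene",S[k],.15)[:2],at("top",Tp[k],.15)[:2],*both(S[k],Tp[k]))
E
```

```text
BL [ 0.8588 -0.044 ] [ 0.8564 -0.0453] [ 0.8577 -0.0447  0.1496] 0.00256288196680421
BR [ 0.8631 -0.2187] [ 0.861  -0.2302] [ 0.8566 -0.2228  0.1698] 0.0077993382480229904
FL [ 0.5865 -0.0509] [ 0.5794 -0.0524] [ 0.5832 -0.0513  0.1442] 0.0069084212051211845
FR [ 0.5916 -0.2386] [ 0.583  -0.2337] [ 0.5881 -0.2381  0.1298] 0.004984998838270264
OL [ 0.5661 -0.052 ] [ 0.5632 -0.0495] [ 0.5648 -0.0502  0.141 ] 0.0012716224469973996
OR [ 0.5721 -0.2392] [ 0.5687 -0.2358] [ 0.5706 -0.2385  0.1393] 0.0012366109869002572
```

Front outer surface is at about (0.568, -0.145), yaw ≈ 1.5°. I'll turn the jaw axis along the front with the fingers shut, then move in front of it.

Request:
apply_moves:
  hand: [0,0,0,0,0,0,0,0]
  slide:
    - [0,0,0]
    - [0,0,0]
    - [0,0,0]
    - [-0.02,-0.017,0]
    - [-0.027,-0.023,0]
    - [-0.027,-0.023,0]
    - [-0.027,-0.023,0]
    - [-0.027,-0.023,0]
  dr:
    - [0,0,5]
    - [0,0,5]
    - [0,0,5]
    - [0,0,0]
    - [0,0,0]
    - [0,0,0]
    - [0,0,0]
    - [0,0,0]

```text
time: 1.47
tool_pos: [0.2632, -0.3948, 0.2314]
orientation: [0.717, -0.697, 0.0, -0.0]
force: [0.7, -0.2, 0.8]
grip_width: 0.0
```

Request:
apply_moves:
  hand: [0,0,0,0,0,0,0,0]
  slide:
    - [-0.027,-0.023,0]
    - [-0.027,-0.023,0]
    - [-0.027,-0.023,0]
    - [-0.027,-0.023,0]
    - [-0.027,-0.023,0]
    - [-0.027,-0.023,0]
    - [-0.027,-0.023,0]
    - [-0.027,-0.023,0]
  dr:
    - [0,0,0]
    - [0,0,0]
    - [0,0,0]
    - [0,0,0]
    - [0,0,0]
    - [0,0,0]
    - [0,0,0]
    - [0,0,0]

```text
time: 2.13
tool_pos: [0.4413, -0.1734, 0.2316]
orientation: [0.717, -0.697, 0.0, -0.0]
force: [0.5, -0.0, -0.7]
grip_width: 0.0001
```

Request:
apply_moves:
  hand: [0,0,0,0,0,0,0]
  slide:
    - [-0.013,-0.01,0.025]
    - [-0.013,-0.01,0.025]
    - [0,-0.01,0.025]
    - [0,-0.01,0.025]
    - [0,-0.01,0.025]
    - [0,-0.01,0.006]
    - [0,0,0]
  dr:
    - [0,0,0]
    - [0,0,0]
    - [0,0,0]
    - [0,0,0]
    - [0,0,0]
    - [0,0,0]
    - [0,0,0]

```text
time: 2.72
tool_pos: [0.4991, -0.1464, 0.0972]
orientation: [0.717, -0.697, -0.002, 0.001]
force: [-0.8, 0.8, 1.2]
grip_width: -0.0002
```

Run:
```python
from h import *
import cv2
print(env.observe()["tool_pos"])
a=env.read_camera("top")[90:240,250:400,::-1]; b=env.read_camera("scene")[200:310,190:340,::-1]
c=np.zeros((600,800,3),np.uint8)
c[:400,:400]=cv2.resize(a,(400,400),interpolation=cv2.INTER_CUBIC); c[:293,400:]=cv2.resize(b,(400,293),interpolation=cv2.INTER_CUBIC)
cv2.imwrite("pics/pre.png",cv2.convertScaleAbs(c[:400],alpha=1.6))
```

```text
[ 0.49909384 -0.14644998  0.09716459]
```

View pics/pre.png

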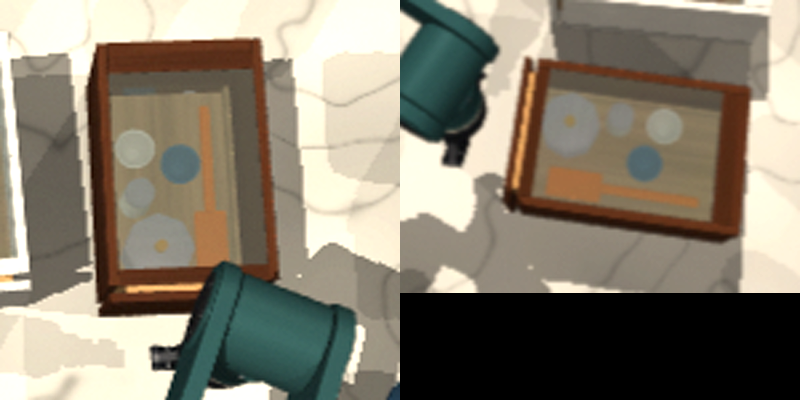

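The fingers are in front of the dark tray, roughly at its middle (top view about (312,224)), and nothing has been disturbed. I'll move in slowly now.

Request:
apply_moves:
  hand: [0,0,0,0,0,0,0,0]
  slide:
    - [0,-0.012,0]
    - [0,-0.012,0]
    - [0,-0.01,0]
    - [0,-0.004,0]
    - [0,-0.003,0]
    - [0,-0.002,0]
    - [0,-0.002,0]
    - [0,0,0]
  dr:
    - [0,0,0]
    - [0,0,0]
    - [0,0,0]
    - [0,0,0]
    - [0,0,0]
    - [0,0,0]
    - [0,0,0]
    - [0,0,0]

```text
time: 3.48
tool_pos: [0.5446, -0.1461, 0.1004]
orientation: [0.717, -0.697, 0.0, 0.0]
force: [-0.2, 0.2, -1.2]
grip_width: 0.0001
```

Request:
apply_moves:
  hand: [0,0,0,0,0]
  slide:
    - [0,-0.0015,0]
    - [0,-0.0015,0]
    - [0,-0.0015,0]
    - [0,-0.0015,0]
    - [0,0,0]
  dr:
    - [0,0,0]
    - [0,0,0]
    - [0,0,0]
    - [0,0,0]
    - [0,0,0]

```text
time: 3.9
tool_pos: [0.5504, -0.146, 0.1002]
orientation: [0.717, -0.697, -0.0, 0.0]
force: [-0.8, -0.0, 1.0]
grip_width: -0.0003
```

Request:
apply_moves:
  hand: [0,0,0,0]
  slide:
    - [0,-0.001,0]
    - [0,-0.001,0]
    - [0,-0.001,0]
    - [0,0,0]
  dr:
    - [0,0,0]
    - [0,0,0]
    - [0,0,0]
    - [0,0,0]

```text
time: 4.23
tool_pos: [0.5523, -0.146, 0.1002]
orientation: [0.717, -0.697, -0.001, 0.001]
force: [-5.1, -0.7, 1.5]
grip_width: -0.0001
```

Request:
apply_moves:
  hand: [0,0,0,0]
  slide:
    - [0,-0.001,0]
    - [0,-0.001,0]
    - [0,-0.001,0]
    - [0,0,0]
  dr:
    - [0,0,0]
    - [0,0,0]
    - [0,0,0]
    - [0,0,0]

```text
time: 4.57
tool_pos: [0.5556, -0.1459, 0.1001]
orientation: [0.717, -0.697, -0.001, 0.001]
force: [-6.0, -0.3, 2.7]
grip_width: -0.0003
```

Request:
apply_moves:
  hand: [0,0,0]
  slide:
    - [0,-0.001,0]
    - [0,-0.0005,0]
    - [0,0,0]
  dr:
    - [0,0,0]
    - [0,0,0]
    - [0,0,0]

```text
time: 4.82
tool_pos: [0.5574, -0.1458, 0.1002]
orientation: [0.717, -0.697, -0.001, 0.001]
force: [-5.4, -1.4, 1.9]
grip_width: 0.0001
```

Request:
apply_moves:
  hand: [0,0]
  slide:
    - [0,-0.0007,0]
    - [0,0,0]
  dr:
    - [0,0,0]
    - [0,0,0]

```text
time: 4.98
tool_pos: [0.5574, -0.1459, 0.1001]
orientation: [0.717, -0.697, -0.001, 0.001]
force: [-6.4, -0.0, 3.2]
grip_width: 0.0004
```

Request:
apply_moves:
  hand: [0,0,0,0,0,0,0,0]
  slide:
    - [0,0.035,0]
    - [0,0.035,0]
    - [0,0.03,0]
    - [0,0.01,-0.03]
    - [0,0,-0.035]
    - [0,0,-0.035]
    - [0,0,0]
    - [0,0,0]
  dr:
    - [0,0,0]
    - [0,0,0]
    - [0,0,0]
    - [0,0,0]
    - [0,0,0]
    - [0,0,0]
    - [0,0,0]
    - [0,0,0]

```text
time: 5.65
tool_pos: [0.4512, -0.1494, 0.2038]
orientation: [0.717, -0.697, 0.004, -0.002]
force: [0.8, 0.6, 0.2]
grip_width: -0.0002
```

Request:
apply_moves:
  hand: [0,0,0,0,0,0,0,0]
  slide:
    - [0,0.02,0]
    - [0,0.02,0]
    - [0,0,0]
    - [0,0,0]
    - [0,0,0]
    - [0,0,0]
    - [0,0,0]
    - [0,0,0]
  dr:
    - [0,0,0]
    - [0,0,0]
    - [0,0,0]
    - [0,0,0]
    - [0,0,0]
    - [0,0,0]
    - [0,0,0]
    - [0,0,0]

```text
time: 6.32
tool_pos: [0.4093, -0.1498, 0.2]
orientation: [0.717, -0.697, -0.0, 0.0]
force: [1.3, 0.1, 0.4]
grip_width: -0.0002
```

Request:
apply_moves:
  hand: [0,0,0,0,0,0,0,0]
  slide:
    - [0,0,0]
    - [0,0,0]
    - [0,0,0]
    - [0,0,0]
    - [0,0,0]
    - [0,0,0]
    - [0,0,0]
    - [0,0,0]
  dr:
    - [0,0,0]
    - [0,0,0]
    - [0,0,0]
    - [0,0,0]
    - [0,0,0]
    - [0,0,0]
    - [0,0,0]
    - [0,0,0]

```text
time: 6.98
tool_pos: [0.4089, -0.1499, 0.2003]
orientation: [0.717, -0.697, 0.0, 0.0]
force: [-0.5, -0.1, 0.2]
grip_width: -0.0005
```

```bash
cat > pic.py <<'E'
from h import *
import cv2,sys
a=env.read_camera("top")[100:270,250:400,::-1]; b=env.read_camera("scene")[200:300,180:330,::-1]
c=np.zeros((453,800,3),np.uint8)
c[:,:400]=cv2.resize(a,(400,453),interpolation=cv2.INTER_CUBIC); c[:267,400:]=cv2.resize(b,(400,267),interpolation=cv2.INTER_CUBIC)
cv2.imwrite(sys.argv[1],cv2.convertScaleAbs(c,alpha=1.6))
E
python3 pic.py pics/ajar.png
```

```text
(no output)
```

View pics/ajar.png

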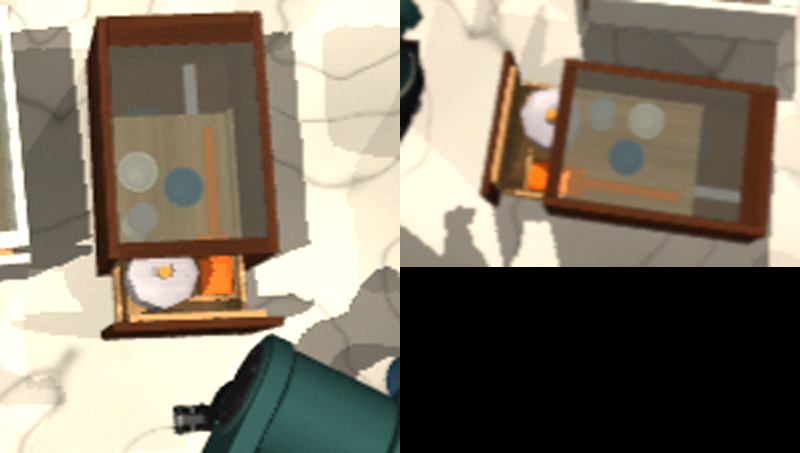

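Sprung ajar: the front is clearly off the carcass in both views, the fingers are off it, and the tin and spatula are in place. I'll measure the gap.

Run:
```python
from h import *
np.set_printoptions(precision=4,suppress=True)
for k,u,z in (("outL",(105,55),.15),("outR",(86,192),.15),("inL",(117,65),.147),("inR",(97,198),.147),("carcL",(167,60),.15),("carcR",(147,208),.15)):
    print(k,at("scene",(180+u[0]/2.667,200+u[1]/2.667),z))
for k,u in (("outL",(104,328)),("outR",(284,320)),("inL",(122,320)),("inR",(268,311)),("carcR",(276,253))):
    print(k,at("top",(250+u[0]/2.667,100+u[1]/2.667),.15))
```

```text
outL [ 0.504 -0.057  0.15 ]
outR [ 0.5139 -0.2343  0.15  ]
inL [ 0.5217 -0.0671  0.147 ]
inR [ 0.5286 -0.2391  0.147 ]
carcL [ 0.5855 -0.0507  0.15  ]
carcR [ 0.5928 -0.2414  0.15  ]
outL [ 0.5034 -0.0403  0.15  ]
outR [ 0.5084 -0.2377  0.15  ]
inL [ 0.5117 -0.0602  0.15  ]
inR [ 0.5186 -0.2206  0.15  ]
carcR [ 0.5825 -0.233   0.15  ]
```

Request:
apply_moves:
  hand: [0,0,0,0,0,0,0,0]
  slide:
    - [0,-0.025,0]
    - [0,-0.03,0]
    - [0,-0.03,0]
    - [0,-0.03,0]
    - [0,-0.026,0]
    - [0,0,0]
    - [0,0,0.015]
    - [0,0,0.01]
  dr:
    - [0,0,0]
    - [0,0,0]
    - [0,0,0]
    - [0,0,0]
    - [0,0,0]
    - [0,0,0]
    - [0,0,0]
    - [0,0,0]

```text
time: 7.75
tool_pos: [0.5499, -0.1459, 0.1745]
orientation: [0.717, -0.697, -0.0, 0.0]
force: [0.2, -0.9, -0.4]
grip_width: -0.0001
```

Request:
apply_moves:
  hand: [0,0,0,0,0,0,0,0]
  slide:
    - [0,0,0.01]
    - [0,0,0.008]
    - [0,0,0.007]
    - [0,0,0.007]
    - [0,0,0.007]
    - [0,0,0.007]
    - [0,0,0.006]
    - [0,0,0]
  dr:
    - [0,0,0]
    - [0,0,0]
    - [0,0,0]
    - [0,0,0]
    - [0,0,0]
    - [0,0,0]
    - [0,0,0]
    - [0,0,0]

```text
time: 8.42
tool_pos: [0.549, -0.1457, 0.1216]
orientation: [0.717, -0.697, -0.001, 0.001]
force: [-0.1, 0.2, -0.4]
grip_width: -0.0002
```

```bash
python3 pic.py pics/hook.png
```

```text
(no output)
```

View pics/hook.png

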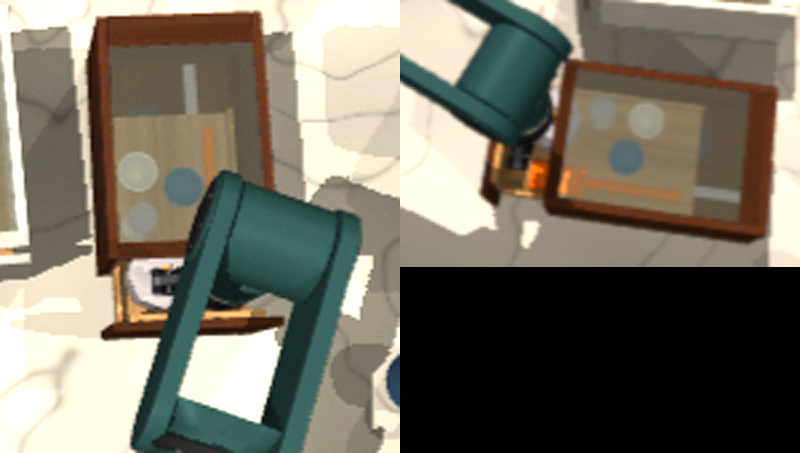

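The fingertips are in the gap behind the front and the force reads zero. I'll draw it out gently.

Request:
apply_moves:
  hand: [0,0,0,0,0,0,0,0]
  slide:
    - [0,0.003,0]
    - [0,0.003,0]
    - [0,0.002,0]
    - [0,0.002,0]
    - [0,0.002,0]
    - [0,0.002,0]
    - [0,0.002,0]
    - [0,0.002,0]
  dr:
    - [0,0,0]
    - [0,0,0]
    - [0,0,0]
    - [0,0,0]
    - [0,0,0]
    - [0,0,0]
    - [0,0,0]
    - [0,0,0]

```text
time: 9.18
tool_pos: [0.5316, -0.1465, 0.1233]
orientation: [0.717, -0.697, 0.0, 0.0]
force: [-0.3, 0.2, 0.5]
grip_width: -0.0001
```

Request:
apply_moves:
  hand: [0,0,0,0,0,0,0,0]
  slide:
    - [0,0.002,0]
    - [0,0.002,0]
    - [0,0.002,0]
    - [0,0.002,0]
    - [0,0.002,0]
    - [0,0.002,0]
    - [0,0.002,0]
    - [0,0.002,0]
  dr:
    - [0,0,0]
    - [0,0,0]
    - [0,0,0]
    - [0,0,0]
    - [0,0,0]
    - [0,0,0]
    - [0,0,0]
    - [0,0,0]

```text
time: 9.85
tool_pos: [0.5157, -0.1468, 0.1234]
orientation: [0.717, -0.697, -0.0, -0.0]
force: [1.8, 2.2, -0.2]
grip_width: -0.0002
```

Request:
apply_moves:
  hand: [0,0,0,0,0,0,0,0]
  slide:
    - [0,0.002,0]
    - [0,0.002,0]
    - [0,0.002,0]
    - [0,0.002,0]
    - [0,0.002,0]
    - [0,0.002,0]
    - [0,0.002,0]
    - [0,0.002,0]
  dr:
    - [0,0,0]
    - [0,0,0]
    - [0,0,0]
    - [0,0,0]
    - [0,0,0]
    - [0,0,0]
    - [0,0,0]
    - [0,0,0]

```text
time: 10.52
tool_pos: [0.4997, -0.1474, 0.1233]
orientation: [0.717, -0.697, 0.0, 0.0]
force: [1.5, 0.8, 1.2]
grip_width: 0.0004
```

Request:
apply_moves:
  hand: [0,0,0,0,0,0,0,0]
  slide:
    - [0,0.002,0]
    - [0,0.002,0]
    - [0,0.002,0]
    - [0,0.002,0]
    - [0,0.002,0]
    - [0,0.002,0]
    - [0,0.002,0]
    - [0,0.002,0]
  dr:
    - [0,0,0]
    - [0,0,0]
    - [0,0,0]
    - [0,0,0]
    - [0,0,0]
    - [0,0,0]
    - [0,0,0]
    - [0,0,0]

```text
time: 11.18
tool_pos: [0.4837, -0.1478, 0.1233]
orientation: [0.717, -0.697, 0.0, 0.0]
force: [0.3, 0.5, -0.2]
grip_width: 0.0002
```

Request:
apply_moves:
  hand: [0,0,0,0,0,0,0,0]
  slide:
    - [0,0.002,0]
    - [0,0.002,0]
    - [0,0.002,0]
    - [0,0.002,0]
    - [0,0.002,0]
    - [0,0.001,0]
    - [0,0.001,0]
    - [0,0,0]
  dr:
    - [0,0,0]
    - [0,0,0]
    - [0,0,0]
    - [0,0,0]
    - [0,0,0]
    - [0,0,0]
    - [0,0,0]
    - [0,0,0]

```text
time: 11.85
tool_pos: [0.4715, -0.1483, 0.1232]
orientation: [0.717, -0.697, -0.0, 0.0]
force: [-0.8, -0.7, -1.4]
grip_width: 0.0
```

Request:
apply_moves:
  hand: [0,0,0,0,0,0,0,0]
  slide:
    - [0,0.0015,0]
    - [0,0.0015,0]
    - [0,0.0015,0]
    - [0,0.0015,0]
    - [0,0.0015,0]
    - [0,0.0015,0]
    - [0,0.0015,0]
    - [0,0.0015,0]
  dr:
    - [0,0,0]
    - [0,0,0]
    - [0,0,0]
    - [0,0,0]
    - [0,0,0]
    - [0,0,0]
    - [0,0,0]
    - [0,0,0]

```text
time: 12.52
tool_pos: [0.4597, -0.1485, 0.1233]
orientation: [0.717, -0.697, 0.0, 0.0]
force: [0.8, 0.2, -1.0]
grip_width: 0.0002
```

Request:
apply_moves:
  hand: [0,0,0,0,0]
  slide:
    - [0,0.001,0]
    - [0,0.001,0]
    - [0,0.001,0]
    - [0,0.001,0]
    - [0,0.001,0]
  dr:
    - [0,0,0]
    - [0,0,0]
    - [0,0,0]
    - [0,0,0]
    - [0,0,0]

```text
time: 12.93
tool_pos: [0.4548, -0.1486, 0.1233]
orientation: [0.717, -0.697, 0.0, -0.0]
force: [1.7, 0.5, -0.5]
grip_width: -0.0002
```

Request:
apply_moves:
  hand: [0,0,0,0]
  slide:
    - [0,0.001,0]
    - [0,0.001,0]
    - [0,0.0005,0]
    - [0,0,0]
  dr:
    - [0,0,0]
    - [0,0,0]
    - [0,0,0]
    - [0,0,0]

```text
time: 13.27
tool_pos: [0.4531, -0.1486, 0.1233]
orientation: [0.717, -0.697, 0.001, -0.001]
force: [4.8, -0.4, -3.0]
grip_width: 0.0
```

Request:
apply_moves:
  hand: [0,0,0]
  slide:
    - [0,0.0005,0]
    - [0,0.0005,0]
    - [0,0,0]
  dr:
    - [0,0,0]
    - [0,0,0]
    - [0,0,0]

```text
time: 13.52
tool_pos: [0.4531, -0.1486, 0.1234]
orientation: [0.717, -0.697, 0.002, -0.002]
force: [7.4, -0.1, -4.0]
grip_width: -0.0002
```

The TCP stopped at 0.453 while the force rose, so the tray is at its end stop, where I expected it. I'll ease off, lift out and check.

Request:
apply_moves:
  hand: [0,0,0,0,0,0,0,0]
  slide:
    - [0,-0.003,0]
    - [0,-0.006,0]
    - [0,-0.006,0]
    - [0,0,0]
    - [0,0,-0.02]
    - [0,0,-0.03]
    - [0,0,-0.035]
    - [0,0,-0.035]
  dr:
    - [0,0,0]
    - [0,0,0]
    - [0,0,0]
    - [0,0,0]
    - [0,0,0]
    - [0,0,0]
    - [0,0,0]
    - [0,0,0]

```text
time: 14.18
tool_pos: [0.4656, -0.148, 0.2439]
orientation: [0.717, -0.697, -0.001, 0.001]
force: [0.7, -0.1, 0.7]
grip_width: -0.0003
```

Request:
apply_moves:
  hand: [0,0,0,0,0,0,0,0]
  slide:
    - [0,0.025,0]
    - [0,0.03,0]
    - [0,0.03,0]
    - [0,0.03,0]
    - [0,0.025,0]
    - [0,0,0]
    - [0,0,0]
    - [0,0,0]
  dr:
    - [0,0,0]
    - [0,0,0]
    - [0,0,0]
    - [0,0,0]
    - [0,0,0]
    - [0,0,0]
    - [0,0,0]
    - [0,0,0]

```text
time: 14.85
tool_pos: [0.3268, -0.1523, 0.2435]
orientation: [0.717, -0.697, 0.0, -0.0]
force: [-0.7, 0.0, 0.8]
grip_width: 0.0001
```

Run:
```python
from h import *
import cv2
c=np.zeros((384,800,3),np.uint8)
t=env.read_camera("top");s=env.read_camera("scene")
cv2.imwrite("pics/topend.png",t[:,:,::-1])
c[:,:400]=cv2.resize(t[90:282,80:450-10,::-1][:,160:],(400,384)); c[:,400:]=cv2.resize(s[200:344,160:340,::-1],(400,384))
cv2.imwrite("pics/end.png",cv2.convertScaleAbs(c,alpha=1.5))
for l in("oil_bottle","mug","bowl"):
    print(l,[(round(r["conf"],2),np.round(r["uv"]).tolist()) for r in env.regions_of(l,"top")],[(round(r["conf"],2),np.round(r["uv"]).tolist()) for r in env.regions_of(l,"scene")])
```

```text
oil_bottle [(0.83, [92.0, 214.0]), (0.63, [111.0, 232.0])] [(0.72, [246.0, 98.0]), (0.66, [266.0, 107.0]), (0.53, [202.0, 253.0]), (0.46, [260.0, 86.0])]
mug [(0.63, [413.0, 246.0]), (0.34, [323.0, 198.0]), (0.29, [332.0, 221.0])] [(0.95, [184.0, 333.0]), (0.48, [266.0, 105.0])]
bowl [(0.93, [132.0, 278.0]), (0.66, [225.0, 156.0])] []
```

View pics/end.png

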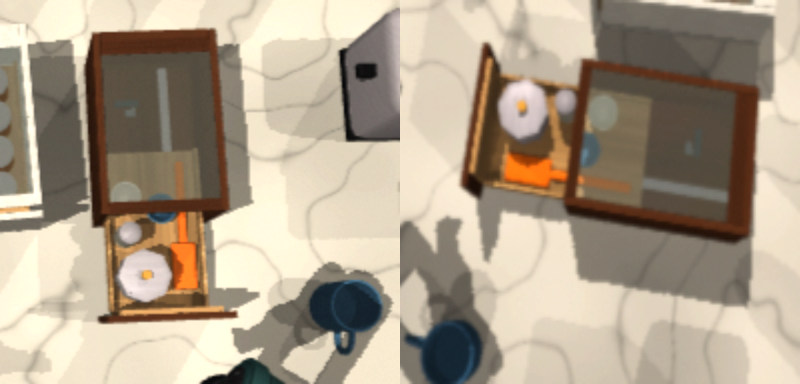

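View pics/topend.png

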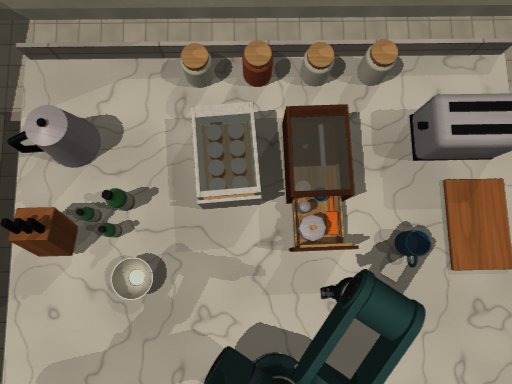

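The tray is well out with everything standing, the white cupboard is shut, and the bottle, mug and bowl are where they were. I'll do one numeric check of the travel and then hand in.

Run:
```python
from h import *
print([np.round(at("top",u,.15),3) for u in((290.5,248.5),(357,246.5))], [np.round(at("scene",u,.15),3) for u in((198.7,216.9),(188.5,270))])
print(env.sign_off())
```

```text
[array([ 0.43 , -0.042,  0.15 ]), array([ 0.432, -0.235,  0.15 ])] [array([ 0.43 , -0.055,  0.15 ]), array([ 0.434, -0.241,  0.15 ])]
the job is handed in; nothing more can be done
None
```

I opened the spice tray as asked and handed the job in at about 15 s of robot time. `sign_off` gives no verdict, so this rests on my own checks.

**Press and release:** With the fingers shut I pressed the front in about 5.5 mm, with about 6 N. After I took the fingers away, the tray sprang ajar to about 60 mm by itself.

**Drawing it out:** I hooked the fingertips behind the front and drew the tray out with 1–2 N. At the end stop the force rose to about 7 N. I then eased off, lifted the fingers out and moved the arm away.

**Last checks:**
- **Tray:** the front's outer edge measures x ≈ 0.43 in both views, against about 0.565 when shut. That is about 133–138 mm out, with a few mm of camera uncertainty. The force rise at the stop also fits the full 140 mm.
- **Things in the tray:** they look upright, though the two pots show only partly under the cupboard top.
- **White cupboard:** it is shut.
- **Things around:** bottle, mug and bowl look unmoved by eye. The network's final search missed the largest bottle in the top view and the bowl in the scene view, and it gave a few low-confidence false hits. Each of the two still shows in the other view, about where it was.

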